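# Flip the jig cover open and tip the post up into the jig

### The arm

A 6-joint arm with a two-finger parallel gripper is mounted at the origin on the work surface. World frame = base frame: x ahead of the robot, y to its left, z up, the work surface at z = 0. Lengths are in mm, angles in rad, forces in N, time in s.
With the tool pointing down it reaches from about 350 to 800 mm from the base axis. Payload 7.3 kg.
Tool frame: the origin (TCP) lies midway between the tips of the shut fingers; the grasp point (between the pads) lies behind it (env.tcp_to_grasp is the z of the grasp point in the tool frame, in mm); z points along the fingers, y is the line along which they close (so a half turn about z gives the same grasp; the last joint's range is limited). The gripper opens to 85 mm and grips with 20 to 120 N. Pads are 22 mm wide; open, the fingers measure 114 mm over their backs; the gripper's body (76 mm by 85 mm) begins 54 mm behind the grasp point. The pads swing forward as they close: fully open they stand 13 mm farther back than shut.
Start: joints at [0.997, 0.342, 1.524, -0, 1.275, -0.146], TCP at [217.795, 477.713, 231.322] pointing down, gripper open.
Joint ranges: [-2.53, 2.53], [-0.77, 2.02], [0.04, 2.7], [-1, 4.14], [0.28, 2.66], [-3.11, 3.11]. Speed limits (rad/s): [2.57, 2.57, 3.14, 3.14, 3.14, 3.14].

### API

Orientations are given as [roll, pitch, yaw] about the fixed x, y, z axes, in that order (R = Rz(yaw) Ry(pitch) Rx(roll)).
In Python, from bench import env gives the robot as it stands.
- The arm moves only by the shell command python3 -m inch 'ROWS' [FORCE]. ROWS is JSON, a list that holds one entry, the list of rows, each a list of 7 numbers: the turn, a rotation vector about the tool's x, y, z in degrees, then the shift along the tool's x, y, z in cm, then the opening, from 0 (shut) to 1 (fully open). In form: [[[wx, wy, wz, tx, ty, tz, jaw], ...]]. A call has 1 to 12 rows; each row shifts and turns the commanded pose from where the row before left it, along the tool's axes as they then stand; what a row does not reach is not made up. A row lasts 1/10 s, in which the tool goes at most 50 mm and 8.59 degrees, less where a joint would pass 70% of its speed; a pose out of reach is approached as far as the arm can. A call with a gripper value outside its range is refused whole. The fingers move at their own pace and stop on an object; FORCE is the grip in N (left out, the last holds). Time passes only in rows, so rows that do not move let the fingers close. It gives the time, the measured TCP pose, the force, the opening and the grip force at its end, in the units of the state.
- env.state(): the state, without advancing time (a new reading comes with each control period).
- env.grab_frame(name): name is "side" or "top" or "wrist"; returns the picture (400x640x3 uint8, red, green, blue); there is no depth.
- env.camera_info(name): a dict with "fx", "fy", "cx", "cy" (pixels), "dist" ([k1, k2, p1, p2, k3] as OpenCV has them; the pictures are not rectified), "R" (3x3) and "t" (3): a world point X has camera coordinates R X + t. Camera axes: x right, y down, z forward; pixel columns grow to the right and rows downward; lengths in mm; the calibration is good to about 2 mm. A picture is of the moment at which its call begins: read the wrist's pose just before it. camera_info takes no time and is no camera call; for the wrist camera it gives the pose at the moment of the call.
- env.hand_in(): hands the job in; it is judged then, once.
The state is a dict: "time_s": time; "joint_positions": joint angles; "qd": joint speeds; "effort": joint torques, N m; "ee_pos": TCP position; "tool_rot": TCP orientation; "contact_force": force on the tool from outside, world axes, zero at the start; "ft_torque": the same for the moment, N m; "finger_gap": opening from 0.0 (shut) to 1.0 (fully open); "grip_force": force on a finger pad.
Only numpy, scipy, OpenCV 4.12 (cv2) and the standard library are available. Lean on these libraries where they do the work, as an engineer would, in place of code of your own. Each camera call takes 0.05 s, during which the arm holds its last target. There are 200 camera calls.

### The job

Swing the yellow hinged cover of the tacking jig up by its black knob and over past its balance point, so that it stays fully open on its own, without flinging it. Then tip the lying square post up onto its foot, keeping the foot down on the bench rather than carrying it through the air, so that it stands upright, red band at the top, in the blue pocket, pushed home against the pocket's back wall. Let go of it, and leave the tin, the bottle, the wood offcut and the brush where they are.

Things in the scene. Friction and masses are not known exactly. Their poses are not given: they have to be found in the camera images.
- jig: Blue jig fixed to the bench. Origin: on the bench, where the middle of the post's foot stands when home. x (level) points from the pocket's open front to its back wall, z up. In mm: side walls with inner faces at y = +-26, 8 thick, from x = -35 to 26; back wall's inner face at x = 18; all 60 high; floor is the bench. 6 mm flanges to y = +-74; a 6 mm plate with two rubber posts behind, to x = 146.
- gate (a joint): Angle of the yellow cover (85 x 60 x 6 mm plate, about 0.3 kg), rad: 0 = shut, level over the pocket; 2.8 = fully open, laid back on the rubber posts. Level hinge along the jig's y; opening takes the knob up and towards the jig's +x. Balance about 1.3 rad: short of it the cover falls shut, past it it falls open by itself within 1.5 s, slowed by damping. Needs about 2 N at the knob.
- gate_hinge (a point): A point on the hinge axis of the cover, middle of its width: jig (x 40, y 0, z 66 mm). Turns with the cover.
- gate_knob (a point): Centre of the black ball knob, 26 mm diameter, on a 10 mm thick stalk near the cover's free edge. Cover shut: 75 mm in front of the hinge (jig -x), 45 mm above it, and 39 mm above the cover's top face. It turns with the cover; the ball can pivot between finger pads.
- post_center (a point): Centre of the post: square steel tube, closed ends, 36 x 36 x 160 mm, about 0.35 kg. Its x axis runs along it from foot to top (end with the red band). At the start it lies flat on the bench, z axis up, foot towards the pocket's open front, 40 to 70 mm before it. Standing, its centre is 80 mm above the bench.
- post_foot (a point): Middle of the post's foot end face (80 mm from its centre along -x): 18 mm above the bench when lying, 0 when standing.
- tin: Bystander: paint tin, 86 mm diameter, 95 mm high, origin under its centre. Leave alone.
- bottle: Bystander: clear bottle with blue cap, 72 mm diameter, 210 mm high, origin under its centre. Leave alone.
- offcut: Bystander: wood block 90 x 45 x 28 mm, origin under its centre. Leave alone.
- brush: Bystander: brush 200 mm long with a red handle, lying along its x. Leave alone.
Not all that is in view belongs to the job. What is meant by the jig is not green or purple, and is the smaller of those in its own colour.

How it is judged:
By the outcome, as a careful person would: the job done as asked, in the order asked, and still so for the second after the job is handed in, with the robot touching nothing.
It also fails if it takes over 58 s, if anything falls off the work surface, if the arm or the gripper's body presses on something with over 40 N, if the wrist force passes 120 N, or if a joint passes its speed limit or range.

## Working session

There is one attempt and no reset: what is moved stays moved. The work goes in short steps, Python scripts to look and compute and a shell command to move; the robot and the scene stay as the last step left them, time stands still between calls to the robot, and variables do not carry over. Pictures are saved under pics/ and viewed, at most 10 in all, crops included, and the job is handed in when it is done.

```bash
mkdir -p pics; ls; cat > h.py <<'E'
import numpy as np,cv2
from bench import env
from scipy.spatial.transform import Rotation as Ro
def shot(n,f):
    im=env.grab_frame(n); cv2.imwrite('pics/'+f,im[:,:,::-1]); return im
def ray(ci,uv):
    K=np.array([[ci['fx'],0,ci['cx']],[0,ci['fy'],ci['cy']],[0,0,1]])
    p=cv2.undistortPoints(np.array(uv,float).reshape(-1,1,2),K,np.array(ci['dist'],float)).reshape(-1,2)
    R=np.array(ci['R']);t=np.array(ci['t'])
    return -R.T@t,np.c_[p,np.ones(len(p))]@R
def onz(ci,uv,z):
    o,d=ray(ci,uv); return o+d*((z-o[2])/d[:,2])[:,None]
def proj(ci,X):
    K=np.array([[ci['fx'],0,ci['cx']],[0,ci['fy'],ci['cy']],[0,0,1]])
    return cv2.projectPoints(np.array(X,float).reshape(-1,3),cv2.Rodrigues(np.array(ci['R']))[0],np.array(ci['t'],float),K,np.array(ci['dist'],float))[0].reshape(-1,2)
E
python3 - <<'E'
from h import *
a=shot('top','top0.png');b=shot('side','side0.png')
print(env.state(),env.tcp_to_grasp)
for n in('top','side'):
    c=env.camera_info(n);print(n,-np.array(c['R']).T@c['t'],c['fx'])
E
```

```text
pics
{'time_s': 0.1, 'joint_positions': array([ 9.96980271e-01,  3.42666205e-01,  1.52489041e+00, -2.67605632e-06,
        1.27538956e+00, -1.46042782e-01]), 'qd': array([ 0.00199699, -0.00157467, -0.00285847, -0.00197238, -0.00052629,
        0.00050443]), 'effort': array([ 7.29190269e-04, -4.34452450e+01, -2.46488482e+01, -2.36874685e-04,
        4.65561461e-03, -4.33897611e-06]), 'ee_pos': array([217.60864281, 477.40452436, 230.69947077]), 'tool_rot': array([-3.14025318e+00, -1.94437048e-04,  2.71382003e+00]), 'contact_force': array([ 0.07460009, -0.5385526 , -0.09482768]), 'ft_torque': array([ 0.01386591, -0.03241291,  0.00285776]), 'grip_force': 0.0, 'finger_gap': 1.0022050476354338} -18.700000000000003
top [ 301.76518417  -11.61403628 1055.88005626] 405.69735783119893
side [ 435.83040333 -867.68443124  808.92714895] 430.598164383351
```

View pics/top0.png

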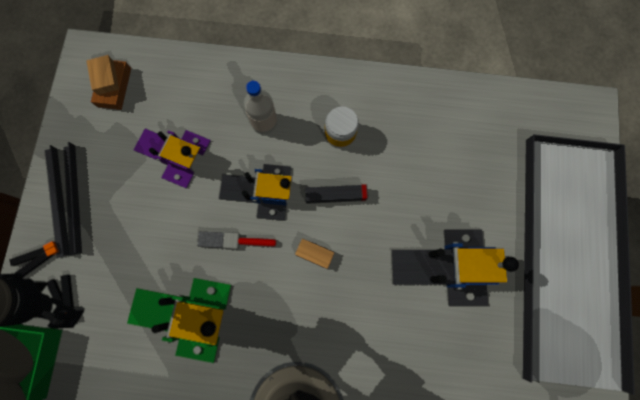

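View pics/side0.png

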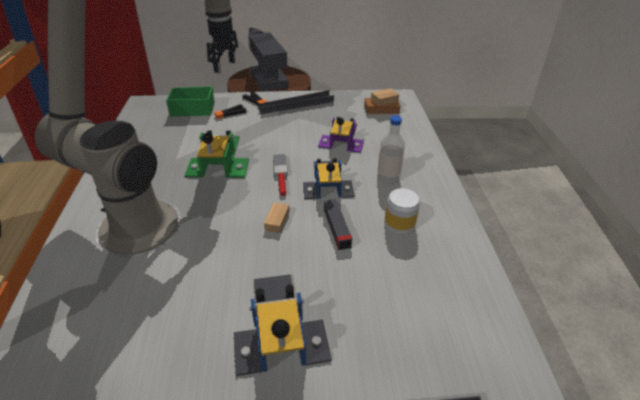

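The top view shows four jigs: purple (178,153), small blue (270,187), large blue (480,265) and green (195,325). The one meant is the small blue one at (270,187): it is blue, smaller than the other blue one, and the post (305–367,193) lies in front of its mouth. I'll confirm that in a crop.

```bash
python3 - <<'E'
import cv2,numpy as np
a=cv2.imread('pics/top0.png')[150:230,205:385];b=cv2.imread('pics/side0.png')[145:255,265:435]
a=cv2.resize(a,(800,356),interpolation=cv2.INTER_CUBIC);b=cv2.resize(b,None,fx=2.2,fy=2.2,interpolation=cv2.INTER_CUBIC)
o=np.zeros((600,800,3),np.uint8);o[:356]=a;o[356:598,:374]=b
cv2.imwrite('pics/crop1.png',np.clip(o*1.6,0,255).astype(np.uint8))
E
```

```text
(no output)
```

View pics/crop1.png

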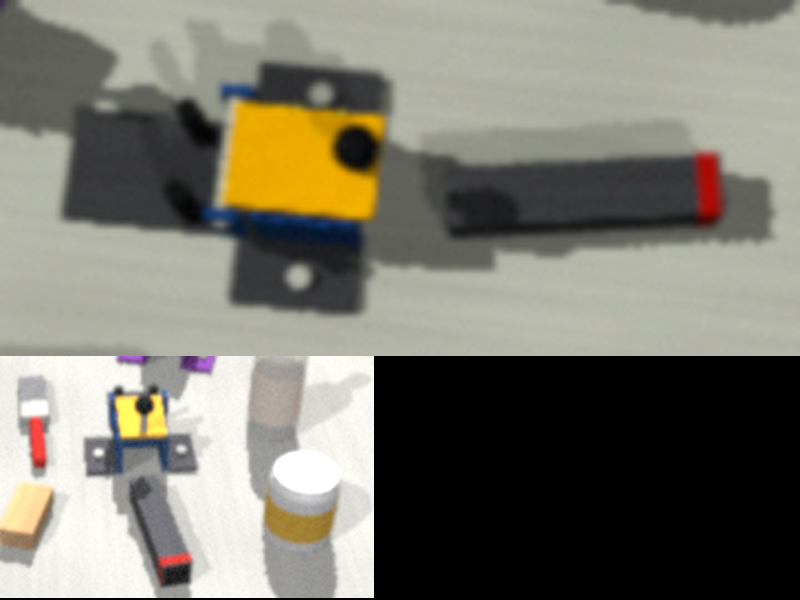

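The crop confirms it. It shows a small blue jig with its yellow cover shut and its knob at about top (284,183). The open mouth faces right, towards the post, which runs from foot (306,197) to red band (366,192).

```bash
python3 - <<'E'
from h import *
ct,cs=env.camera_info('top'),env.camera_info('side')
T=cv2.imread('pics/top0.png');S=cv2.imread('pics/side0.png')
def rect(m,name):
    n,l,st,ce=cv2.connectedComponentsWithStats(m.astype(np.uint8));i=1+np.argmax(st[1:,4])
    c=max(cv2.findContours((l==i).astype(np.uint8),0,1)[0],key=cv2.contourArea);print(name,st[i],ce[i]);return cv2.boxPoints(cv2.minAreaRect(cv2.convexHull(c))),c,ce[i]
def win(im,x0,x1,y0,y1):
    h=cv2.cvtColor(im,cv2.COLOR_BGR2HSV).astype(int);k=np.zeros(im.shape[:2],bool);k[y0:y1,x0:x1]=1;return h,k
h,k=win(T,205,300,150,230)
B,c,_=rect(k&(h[...,0]>15)&(h[...,0]<35)&(h[...,1]>150)&(h[...,2]>90),'yellow')
W=onz(ct,B,72);print(W.round(1),W.mean(0));
e=[(np.linalg.norm(W[i]-W[(i+1)%4]),np.degrees(np.arctan2(*(W[(i+1)%4]-W[i])[1::-1]))) for i in range(4)];print(e)
# screws: bright low-sat on dark flanges
for (x0,x1,y0,y1) in((268,286,164,180),(264,280,205,219)):
    h,k=win(T,x0,x1,y0,y1);g=T.mean(2)
    print('screw',onz(ct,[rect(k&(g>95)&False|k&(g>90),'s')[2]],8).round(1))
h,k=win(T,275,295,172,194);Bk,c,kt=rect(k&(h[...,2]<55),'knobT')
h,k=win(S,322,342,158,180);Bs,c,ks=rect(k&(h[...,2]<60),'knobS')
print(onz(ct,[kt],111),onz(cs,[ks],111))
h,k=win(T,300,380,175,212)
R,c,rt=rect(k&((h[...,0]<10)|(h[...,0]>170))&(h[...,1]>150)&(h[...,2]>60),'red');print(onz(ct,R,36).round(1))
g=T.mean(2)
P,c,_=rect(k&((h[...,2]<68)|((h[...,1]>150)&(h[...,2]>60))),'post');print(P);print(onz(ct,P,36).round(1))
print(g[180:204:2,300:374:4].astype(int))
E
```

```text
yellow [255 173  37  26 683] [271.32210835 186.1420205 ]
[[501.1 164.   72. ]
 [560.9 166.4  72. ]
 [561.2  80.7  72. ]
 [501.5  79.3  72. ]] [531.15650282 122.61551893  72.        ]
[(np.float64(59.82603934669868), np.float64(2.311907794401317)), (np.float64(85.68423427558344), np.float64(-89.7972002219034)), (np.float64(59.676875837856336), np.float64(-178.67406575841474)), (np.float64(84.65230242504829), np.float64(90.2840878112637))]
s [282 164   4   1   4] [283.5 164. ]
screw [[608.8 111.7   8. ]]
s [270 210   4   4  13] [271.61538462 211.61538462]
screw [[476.2 125.3   8. ]]
knobT [280 179  11   9  78] [285.19230769 183.02564103]
knobS [327 159  10  13  58] [330.93103448 165.29310345]
[[531.93498748  89.17380576 111.        ]] [[535.19469621 101.8217638  111.        ]]
red [361 185   6  14  68] [363.85294118 191.5       ]
[[ 568.1  -98.5   36. ]
 [ 569.6 -111.3   36. ]
 [ 535.3 -114.5   36. ]
 [ 533.8 -101.7   36. ]]
post [ 300  184   78   26 1483] [334.64261632 195.6109238 ]
[[300. 209.]
 [300. 184.]
 [377. 184.]
 [377. 209.]]
[[ 486.8   50.5   36. ]
 [ 552.1   58.7   36. ]
 [
[... 319 characters left out ...]
  59  56  54  49  44  42  40  39  38  40 105
  111]
 [ 47  41  37  40  40  37  36  35  36  36  36  37  35  35  35  35  39  93
  109]
 [ 52  39  38  38  36  37  37  36  35  36  34  34  34  35  36  36  40  59
   70]
 [ 49  42  34  30  30  37  36  37  37  38  37  37  36  37  37  36  39  53
   61]
 [ 53  41  20  20  19  30  36  36  37  35  35  36  36  36  36  37  40  51
   60]
 [ 58  42  21  20  19  21  36  36  35  36  37  37  36  36  36  36  39  50
   60]
 [ 60  45  32  20  19  22  37  35  36  34  30  31  32  31  25  20  26  55
   60]
 [ 58  48  30  18  16  16  19  20  20  18  18  17  19  23  26  27  31  61
   62]
 [ 60  57  19  22  25  30  32  36  41  45  47  55  56  57  58  58  60  62
   62]]
```

```bash
python3 -m inch '[[[0,0,8.2,0,0,0,1],[0,0,8.2,0,0,0,1],[0,0,8.2,0,0,0,1],[0,0,8.2,0,0,0,1],[0,0,8.2,0,0,0,1],[0,0,8.2,0,0,0,1],[0,0,8.2,0,0,0,1],[0,0,8.1,0,0,0,1],[0,0,0,0,0,0,1]]]' 40
python3 -m inch '[[[0,0,0,-3.2,2.6,0,1],[0,0,0,-3.2,2.6,0,1],[0,0,0,-3.2,2.6,0,1],[0,0,0,-3.2,2.6,0,1],[0,0,0,-3.2,2.6,0,1],[0,0,0,-3.2,2.6,0,1],[0,0,0,-3.2,2.6,0,1],[0,0,0,-3.2,2.6,0,1],[0,0,0,-3.2,2.6,0,1],[0,0,0,-3.2,2.6,0,1],[0,0,0,-3.2,2.6,0,1],[0,0,0,-3.2,2.6,0,1]]]'
python3 -m inch '[[[0,0,0,0,0,0,1],[0,0,0,0,0,0,1]]]'
python3 - <<'E'
from h import *
c=env.camera_info('wrist');a=shot('wrist','w0.png')
import pickle;pickle.dump(c,open('w0.pkl','wb'))
print(-np.array(c['R']).T@c['t'],c['fx'],env.state()['joint_positions'])
for n,cc in(('wrist',c),('top',env.camera_info('top')),('side',env.camera_info('side'))):
    print(n,proj(cc,[[531,90,111],[531,125,0],[550,-33,36]]).round(1).tolist())
E
```

```text
time_s: 1.0
ee_pos: [217.7, 477.5, 230.9]
tool_rot: [-3.141, 0.001, 1.569]
contact_force: [0.0, -0.4, -0.0]
finger_gap: 0.999
grip_force: 0.0
time_s: 2.2
ee_pos: [530.5, 92.1, 231.1]
tool_rot: [-3.141, -0.0, 1.575]
contact_force: [0.0, 0.2, -0.6]
finger_gap: 1.004
grip_force: 0.0
time_s: 2.4
ee_pos: [529.7, 93.0, 230.7]
tool_rot: [-3.14, -0.0, 1.572]
contact_force: [-1.2, 0.1, 0.4]
finger_gap: 1.002
grip_force: 0.0
[530.00938844 177.38635993 373.24691313] 330.57037428070504 [3.26203796e-02 3.65852493e-01 1.48957862e+00 4.68707824e-04
 1.28744070e+00 3.09174933e-02]
wrist [[323.0, 198.7], [322.7, 137.8], [338.8, 277.7]]
top [[284.8, 183.4], [274.9, 192.1], [335.1, 188.9]]
side [[329.8, 167.8], [327.9, 191.1], [340.0, 217.9]]
```

View pics/w0.png

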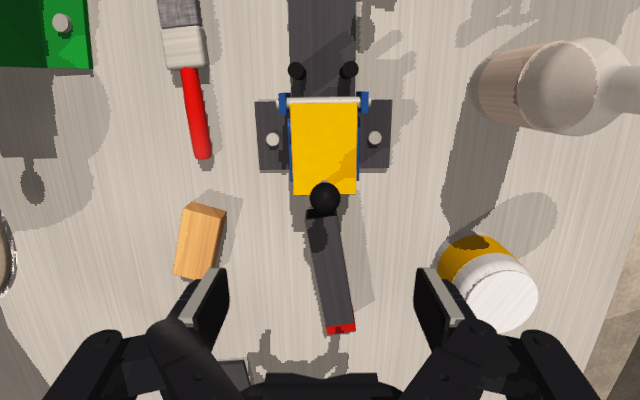

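The wrist view shows the knob at (324,198), the cover from (291,103) to (357,194), and screws at (273,139) and (375,139). The post runs from foot (~322,210) to red end (~341,328) and is slightly yawed.

```bash
cat > m.py <<'E'
from h import *
import pickle
c=pickle.load(open('w0.pkl','rb'));W=cv2.imread('pics/w0.png');h=cv2.cvtColor(W,cv2.COLOR_BGR2HSV).astype(int)
def comp(m,x0,x1,y0,y1):
    k=np.zeros(m.shape,np.uint8);k[y0:y1,x0:x1]=m[y0:y1,x0:x1];n,l,s,ce=cv2.connectedComponentsWithStats(k);i=1+np.argmax(s[1:,4]);return l==i,ce[i],s[i]
y,ce,s=comp((h[...,0]>15)&(h[...,0]<35)&(h[...,1]>180)&(h[...,2]>120),280,370,90,200)
cn=cv2.findContours(y.astype(np.uint8),0,1)[0][0];B=cv2.boxPoints(cv2.minAreaRect(cn));q=onz(c,B,72);print('cover',q.round(1).tolist(),q.mean(0).round(1))
for r in((262,285,128,150),(364,388,128,150)):
    m,ce,s=comp((h[...,2]>130),*r);print('screw',ce,s[4],onz(c,[ce],9).round(1))
m,ce,s=comp(h[...,2]<25,305,345,180,212);print('knob',ce,s,onz(c,[ce],111).round(1))
red,ce,s=comp(((h[...,0]<8)|(h[...,0]>172))&(h[...,1]>150)&(h[...,2]>60),300,380,300,345);print('red',ce,s)
cn=cv2.findContours(red.astype(np.uint8),0,1)[0][0];print(onz(c,cv2.boxPoints(cv2.minAreaRect(cn)),36).round(1).tolist())
L=[];Rr=[]
for v in range(240,316,4):
    row=W[v,280:400].mean(1);g=np.diff(row)
    if v%12==0: print(v,row[20:90:3].astype(int))
E
python3 m.py
```

```text
cover [[502.0, 165.7, 72.0], [560.9, 165.7, 72.0], [563.6, 81.7, 72.0], [499.6, 81.7, 72.0]] [531.5 123.7  72. ]
screw [272.15107914 138.84892086] 139 [[475.5 125.2   9. ]]
screw [374.58730159 137.25396825] 126 [[587.8 127.    9. ]]
knob [324.18414918 199.12587413] [307 183  33  29 429] [[532.   89.6 111. ]]
red [340.59663866 328.31512605] [326 322  30  13 238]
[[534.6, -103.9, 36.0], [570.5, -97.1, 36.0], [572.6, -110.2, 36.0], [536.3, -117.2, 36.0]]
240 [190 188 110  48  41  39  40  39  40  59  69  71  72  68 159 156 155 159
 160 158 163 155 164 188]
252 [190 153 111 112  44  45  43  68  71  71  69  70  71  68  56 156 156 157
 160 156 161 154 163 185]
264 [193 189 189 124 109  69  71  69  67  71  71  67  69  72  67 120 156 156
 160 155 158 156 165 164]
276 [193 189 190 196 110  92  69  68  69  68  73  68  67  68  69  66 156 157
 161 156 156 159 164 159]
288 [193 191 190 196 188 109  90  69  68  69  69  71  68  66  69  69  53 159
 162 159 158 163 162 160]
300 [193 191 192 195 189 178 112  71  70  68  67  71  70  66  65  69  67 142
 162 162 162 165 163 160]
312 [192 192 193 195 188 189 191 111  67  68  69  68  71  67  65  66  68  68
 177 192 189 193 192 187]
```

```bash
cat >> m.py <<'E'
print('---')
for v in range(264,318,3):
    row=W[v].astype(float).mean(1);d=np.where(row[300:375]<82)[0]+300;L.append((d[0]-.5,v));Rr.append((d[-1]+.5,v))
for z,E in((36,L),(36,Rr)):
    p=onz(c,E,z);f=np.polyfit(p[:,1],p[:,0],1);print(f,np.abs(np.polyval(f,p[:,1])-p[:,0]).max(),[np.polyval(f,t).round(1) for t in(-110,-30,40)])
E
python3 m.py | sed -n '/---/,$p'
```

```text
---
[-1.70055197e-01  5.17598733e+02] 0.5698716511121802 [np.float64(536.3), np.float64(522.7), np.float64(510.8)]
[-1.71598151e-01  5.53692538e+02] 0.6462989799607612 [np.float64(572.6), np.float64(558.8), np.float64(546.8)]
```

```bash
python3 -m inch '[[[0,0,0,-0.3,0.2,1.5,1],[0,0,0,0,0,2.5,1],[0,0,0,0,0,2.5,1],[0,0,0,0,0,2.5,1],[0,0,0,0,0,2.0,1],[0,0,0,0,0,1.5,1],[0,0,0,0,0,1.3,1],[0,0,0,0,0,0,0.6],[0,0,0,0,0,0,0.2],[0,0,0,0,0,0,0.2],[0,0,0,0,0,0,0.2],[0,0,0,0,0,0,0.2]]]' 25
python3 -m inch '[[[0,0,0,0,0,0,0.2],[0,0,0,0,0,0,0.2],[0,0,0,0,0,0,0.2]]]'
```

```text
time_s: 3.65
ee_pos: [532.6, 90.9, 94.3]
tool_rot: [3.139, -0.0, 1.571]
contact_force: [0.8, 1.1, 3.6]
finger_gap: 0.283
grip_force: 24.3
time_s: 3.95
ee_pos: [532.5, 90.9, 94.3]
tool_rot: [3.139, -0.001, 1.571]
contact_force: [0.0, 1.7, 5.8]
finger_gap: 0.284
grip_force: 24.5
```

```bash
python3 -m inch '[[[0,0,0,0.33,0,-0.51,0.2],[0,0,0,0.37,0,-0.49,0.2],[0,0,0,0.40,0,-0.46,0.2],[0,0,0,0.43,0,-0.43,0.2],[0,0,0,0.46,0,-0.40,0.2],[0,0,0,0.49,0,-0.37,0.2],[0,0,0,0.51,0,-0.33,0.2],[0,0,0,0.53,0,-0.30,0.2],[0,0,0,0.55,0,-0.26,0.2],[0,0,0,0.57,0,-0.22,0.2],[0,0,0,0.58,0,-0.18,0.2],[0,0,0,0.60,0,-0.14,0.2]]]'
python3 - <<'E'
from h import *
a=shot('side','s1.png');cv2.imwrite('pics/s1c.png',cv2.resize(a[100:230,240:440,::-1],None,fx=3,fy=3))
E
```

```text
time_s: 5.15
ee_pos: [531.6, 149.2, 134.6]
tool_rot: [-3.142, 0.0, 1.571]
contact_force: [2.7, -3.5, 2.2]
finger_gap: 0.282
grip_force: 25.0
```

View pics/s1c.png

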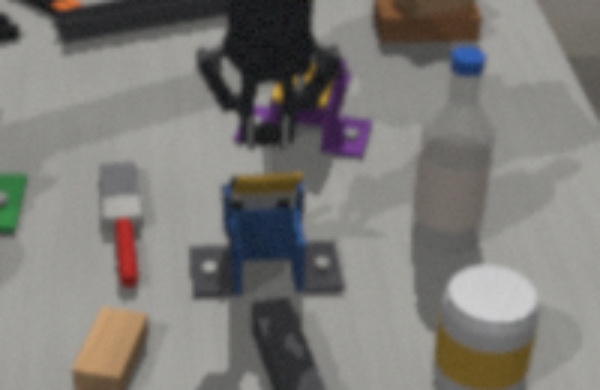

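The cover shows nearly edge-on at crop (268,183), so it is about 48° open, and the knob is still between the pads at (262,130). Carrying on past balance.

```bash
python3 -m inch '[[[0,0,0,0.60,0,-0.10,0.2],[0,0,0,0.61,0,-0.05,0.2],[0,0,0,0.61,0,-0.01,0.2],[0,0,0,0.61,0,0.03,0.2],[0,0,0,0.61,0,0.07,0.2],[0,0,0,0.60,0,0.12,0.2],[0,0,0,0.59,0,0.16,0.2],[0,0,0,0.58,0,0.20,0.2],[0,0,0,0.56,0,0.24,0.2],[0,0,0,0.54,0,0.28,0.2],[0,0,0,0.52,0,0.32,0.2],[0,0,0,0,0,0,0.2]]]'
python3 - <<'E'
from h import *
a=shot('side','s2.png');cv2.imwrite('pics/s2c.png',cv2.resize(a[100:230,240:440,::-1],None,fx=3,fy=3))
E
```

```text
time_s: 6.4
ee_pos: [530.6, 215.4, 121.5]
tool_rot: [-3.14, -0.002, 1.571]
contact_force: [-3.4, 3.0, 6.0]
finger_gap: 0.282
grip_force: 26.1
```

View pics/s2c.png

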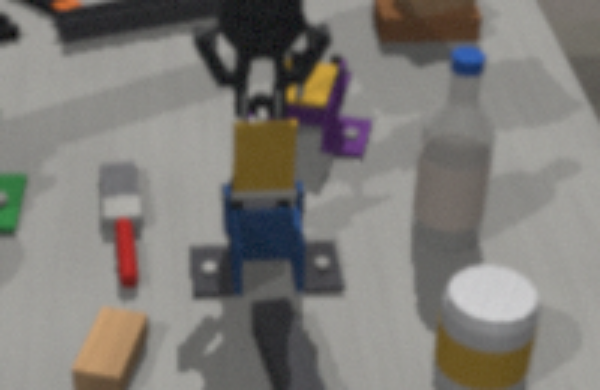

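The cover now shows its underside, crop (235–300,120–190), at about 92°, which is past balance. Releasing and rising.

```bash
python3 -m inch '[[[0,0,0,0,0,0,0.7],[0,0,0,0,0,0,0.9],[0,0,0,0,0,0,0.9],[0,0,0,0,0,-2,0.9],[0,0,0,0,0,-3,0.9],[0,0,0,0,0,-4,0.9],[0,0,0,0,0,-3,0.9],[0,0,0,0,0,0,0.9],[0,0,0,0,0,0,0.9],[0,0,0,0,0,0,0.9],[0,0,0,0,0,0,0.9],[0,0,0,0,0,0,0.9]]]'
python3 -m inch '[[[0,0,0,-3,0,0,0.9],[0,0,0,-4,0,0,0.9],[0,0,0,-4,0,0,0.9],[0,0,0,-4,0,0,0.9],[0,0,0,-4,0,0,0.9],[0,0,0,-4,0,0,0.9],[0,0,0,-4,0,0,0.9],[0,0,0,-3,0,0,0.9],[0,0,0,0,0,0,0.9]]]'
python3 - <<'E'
from h import *
a=shot('side','s3.png');b=shot('wrist','w1.png');print(env.state()['joint_positions'])
cv2.imwrite('pics/s3c.png',np.vstack([cv2.resize(a[100:230,240:440,::-1],(480,312)),cv2.resize(b[:,:,::-1],(480,280),interpolation=3)]))
E
```

```text
time_s: 7.65
ee_pos: [531.3, 213.1, 240.4]
tool_rot: [-3.139, 0.0, 1.571]
contact_force: [0.3, -0.2, 0.5]
finger_gap: 0.903
grip_force: 0.0
time_s: 8.55
ee_pos: [531.5, -90.3, 240.9]
tool_rot: [-3.141, 0.001, 1.566]
contact_force: [0.7, 0.8, 1.2]
finger_gap: 0.897
grip_force: 0.0
[-3.05111728e-01  3.60074724e-01  1.46948201e+00  5.57590568e-04
  1.31318131e+00 -3.03346967e-01]
```

View pics/s3c.png

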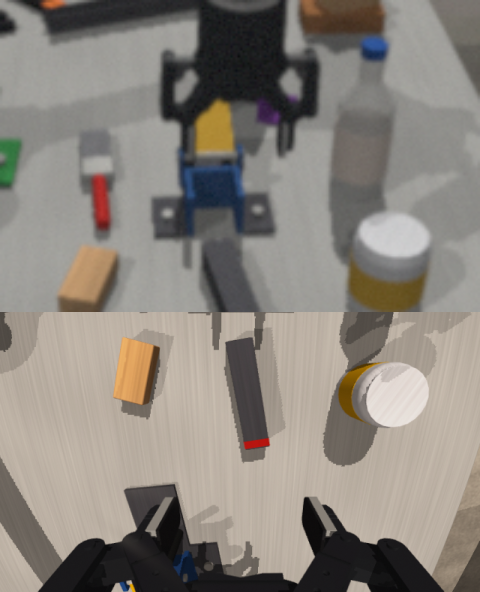

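The cover lies back open, yellow at (213,128) in the upper half. The post is untouched, from (240,342) to (256,445) in the lower half. Next I align with the post and tilt the tool.

```bash
python3 -m inch '[[[0,0,-4.8,0,0,0,0.9],[0,0,-4.8,0,0,0,0.9],[0,8,0,0,0,0,0.9],[0,8,0,0,0,0,0.9],[0,8,0,0,0,0,0.9],[0,8,0,0,0,0,0.9],[0,8,0,0,0,0,0.9],[0,0,0,0,0,0,0.9],[0,0,0,0,0,0,0.9]]]' 50
cat > g.py <<'E'
from h import *
import sys
s=env.state();R=Ro.from_euler('xyz',s['tool_rot']).as_matrix();p=np.array(s['ee_pos'])
print('p',p.round(1),'J',s['joint_positions'].round(2),'z',R[:,2].round(3),'y',R[:,1].round(3),'x',R[:,0].round(3),'f',s['contact_force'].round(1))
print('grasp',(p-18.7*R[:,2]).round(1))
if len(sys.argv)>1:
    t=np.array(eval(sys.argv[1]),float);d=t+18.7*R[:,2]-p;print('dtool cm',(R.T@d/10).round(2))
E
python3 g.py '[548.6,-79.2,24]'; python3 g.py '[548.6,-79.2,94]'
```

```text
time_s: 9.55
ee_pos: [531.8, -86.2, 240.9]
tool_rot: [-3.14, -0.697, 1.738]
contact_force: [-1.0, 1.0, 0.1]
finger_gap: 0.899
grip_force: 0.0
p [531.8 -86.2 240.9] J [-0.59  0.59  1.29  0.49  1.75 -0.79] z [-0.108  0.632 -0.767] y [ 0.986  0.167 -0.001] x [-0.127  0.756  0.642] f [-1.   1.   0.1]
grasp [533.8 -98.  255.2]
dtool cm [-13.61   1.8   18.76]
p [531.8 -86.2 240.9] J [-0.59  0.59  1.29  0.49  1.75 -0.79] z [-0.108  0.632 -0.767] y [ 0.986  0.167 -0.001] x [-0.127  0.756  0.642] f [-1.   1.   0.1]
grasp [533.8 -98.  255.2]
dtool cm [-9.11  1.79 13.39]
```

```bash
python3 -m inch '[[[0,0,0,-1.82,0.36,2.68,0.9],[0,0,0,-1.82,0.36,2.68,0.9],[0,0,0,-1.82,0.36,2.68,0.9],[0,0,0,-1.82,0.36,2.68,0.9],[0,0,0,-1.82,0.36,2.68,0.9],[0,0,0,-1.0,0,1.2,0.9],[0,0,0,-1.0,0,1.2,0.9],[0,0,0,-1.0,0,1.2,0.9],[0,0,0,0,0,0,0.9],[0,0,0,0,0,0,0.9]]]'
python3 g.py '[548.6,-79.2,24]'
```

```text
time_s: 10.55
ee_pos: [546.9, -67.7, 34.1]
tool_rot: [3.141, -0.698, 1.739]
contact_force: [-0.0, -0.0, -0.3]
finger_gap: 0.901
grip_force: 0.0
p [546.9 -67.7  34.1] J [-0.55  0.84  1.44  0.52  1.38 -0.96] z [-0.107  0.634 -0.766] y [0.986 0.166 0.001] x [-0.128  0.755  0.643] f [-0.  -0.  -0.3]
grasp [548.9 -79.5  48.4]
dtool cm [-1.54 -0.03  1.89]
```

```bash
python3 -m inch '[[[0,0,0,-0.5,0,0.63,0.9],[0,0,0,-0.5,0,0.63,0.9],[0,0,0,-0.5,0,0.63,0.9],[0,0,0,0,0,0,0.6],[0,0,0,0,0,0,0.35],[0,0,0,0,0,0,0.35],[0,0,0,0,0,0,0.35],[0,0,0,0,0,0,0.35],[0,0,0,0,0,0,0.35],[0,0,0,0,0,0,0.35]]]' 50
python3 g.py
```

```text
time_s: 11.55
ee_pos: [546.9, -67.1, 9.7]
tool_rot: [3.14, -0.698, 1.739]
contact_force: [1.0, -1.6, 1.0]
finger_gap: 0.413
grip_force: 51.0
p [546.9 -67.1   9.7] J [-0.55  0.88  1.45  0.52  1.35 -0.98] z [-0.106  0.634 -0.766] y [0.986 0.166 0.001] x [-0.128  0.756  0.642] f [ 1.  -1.6  1. ]
grasp [548.9 -79.   24. ]
```

```bash
python3 -m inch '[[[0,-4,0,0.56,0,-0.56,0.35],[0,-4,0,0.56,0,-0.56,0.35],[0,-4,0,0.56,0,-0.56,0.35],[0,0,0,0,0,0,0.35]]]'
cat > t.py <<'E'
from h import *
import sys
s=env.state();R=Ro.from_euler('xyz',s['tool_rot']).as_matrix();p=np.array(s['ee_pos'])
f=np.array([-.168,.986,0]);f/=np.linalg.norm(f);up=np.array([0,0,1.]);ax=R[:,1]
tilt=np.degrees(np.arctan2(R[:,2]@f,-R[:,2]@up));phi=39.7-tilt
P=np.array([527.6,44.1,0]);c,s_=np.cos(np.radians(phi)),np.sin(np.radians(phi))
e=(-112.9*c+9.7*s_)*f+(112.9*s_+9.7*c)*up+P
print('phi',phi.round(2),'err along f/up/y',[((p-e)@v).round(1) for v in(f,up,ax)],'force',s['contact_force'].round(1),'J',s['joint_positions'].round(2),'gap',s['finger_gap'].round(3),s['time_s'])
E
python3 t.py
```

```text
time_s: 11.95
ee_pos: [546.0, -61.8, 34.3]
tool_rot: [3.14, -0.487, 1.742]
contact_force: [-0.0, 0.1, -3.0]
finger_gap: 0.415
grip_force: 50.5Traceback (most recent call last):
  File "t.py", line 8, in <module>
    print('phi',phi.round(2),'err along f/up/y',[((p-e)@v).round(1) for v in(f,up,ax)],'force',s['contact_force'].round(1),'J',s['joint_positions'].round(2),'gap',s['finger_gap'].round(3),s['time_s'])
                                                                                                                                                                   ^^^^^^^^^^^^^^^^^^^^^
AttributeError: 'float' object has no attribute 'round'
```

```bash
sed -i "s/s\['finger_gap'\].round(3)/s['finger_gap']/" t.py; python3 t.py
```

```text
phi 11.8 err along f/up/y [np.float64(1.0), np.float64(1.7), np.float64(0.4)] force [-0.   0.1 -3. ] J [-0.47  0.75  1.53  0.41  1.2  -0.86] gap 0.4150292565486847 11.95
```

```bash
python3 -m inch '[[[0,-4,0,0.44,0,-0.50,0.35],[0,-4,0,0.44,0,-0.50,0.35],[0,-4,0,0.54,0,-0.57,0.35],[0,-4,0,0.54,0,-0.57,0.35],[0,-4,0,0.54,0,-0.57,0.35],[0,0,0,0,0,0,0.35]]]'; python3 t.py
```

```text
time_s: 12.55
ee_pos: [542.9, -47.3, 66.8]
tool_rot: [-3.14, -0.14, 1.741]
contact_force: [0.5, 0.4, -3.8]
finger_gap: 0.419
grip_force: 50.8
phi 31.66 err along f/up/y [np.float64(-1.7), np.float64(-0.8), np.float64(-0.2)] force [ 0.5  0.4 -3.8] J [-0.3   0.59  1.64  0.15  0.99 -0.56] gap 0.4189060624070324 12.55
```

```bash
python3 -m inch '[[[0,0,0,0.1,0,0.1,0.35],[0,0,0,0,0,0,0.35]]]'|grep -E 'force|pos'; python3 -m inch '[[[0,0,0,0,0,0.1,0.35],[0,0,0,0,0,0,0.35]]]'|grep -E 'force|pos';  python3 t.py
python3 - <<'E'
from h import *
a=shot('side','s4.png');cv2.imwrite('pics/s4c.png',cv2.resize(a[130:270,260:420,::-1],None,fx=4,fy=4,interpolation=2))
E
```

```text
ee_pos: [543.0, -48.4, 65.3]
contact_force: [-1.8, 0.9, 3.4]
grip_force: 51.6
ee_pos: [543.3, -48.9, 64.5]
contact_force: [-1.7, -3.1, 4.4]
grip_force: 51.8
phi 31.65 err along f/up/y [np.float64(-3.3), np.float64(-2.9), np.float64(-0.1)] force [-1.7 -3.1  4.4] J [-0.3   0.59  1.64  0.15  0.98 -0.56] gap 0.41321852177841356 12.95
```

View pics/s4c.png

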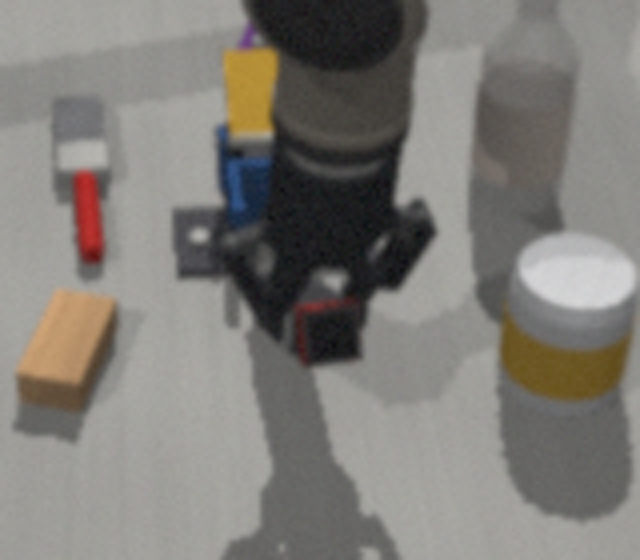

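The post is tipped about 32°, red end in the pads at (330,330), and its foot now presses lightly on the bench. The bystanders haven't moved. Continuing.

```bash
python3 -m inch '[[[0,-4,0,0.56,0,-0.56,0.35],[0,-4,0,0.56,0,-0.56,0.35],[0,-4,0,0.56,0,-0.56,0.35],[0,-4,0,0.56,0,-0.56,0.35],[0,0,0,0,0,0,0.35]]]'|grep force; python3 t.py
```

```text
contact_force: [-0.1, 0.2, -3.2]
grip_force: 50.7
phi 47.68 err along f/up/y [np.float64(-1.5), np.float64(-2.7), np.float64(-0.1)] force [-0.1  0.2 -3.2] J [-0.11  0.52  1.69 -0.17  0.9  -0.17] gap 0.41368316449246556 13.5
```

```bash
python3 -m inch '[[[0,0,0,0,0,0.13,0.35],[0,-4,0,0.54,0,-0.53,0.35],[0,-4,0,0.54,0,-0.53,0.35],[0,-4,0,0.53,0,-0.53,0.35],[0,0,0,0,0,0,0.35]]]'|grep force; python3 t.py
```

```text
contact_force: [-1.0, -3.7, 5.3]
grip_force: 51.5
phi 59.84 err along f/up/y [np.float64(-4.9), np.float64(-3.2), np.float64(0.5)] force [-1.  -3.7  5.3] J [ 0.04  0.52  1.71 -0.44  0.92  0.15] gap 0.4138510623535506 14.0
```

```bash
python3 -m inch '[[[0,-4,0,0.55,0,-0.54,0.35],[0,-4,0,0.55,0,-0.54,0.35],[0,-4,0,0.55,0,-0.54,0.35],[0,0,0,0,0,0,0.35]]]'|grep force; python3 t.py
```

```text
contact_force: [-0.7, -4.9, 11.3]
grip_force: 51.9
phi 71.97 err along f/up/y [np.float64(-6.6), np.float64(-2.3), np.float64(0.7)] force [-0.7 -4.9 11.3] J [ 0.19  0.56  1.71 -0.68  1.01  0.44] gap 0.41533705864838183 14.4
```

```bash
python3 -m inch '[[[0,-4,0,0.56,0,-0.63,0.35],[0,-4,0,0.56,0,-0.62,0.35],[0,-4,0,0.56,0,-0.60,0.35],[0,0,0,0,0,0,0.35]]]'|grep force; python3 t.py;python3 g.py
```

```text
contact_force: [1.5, -2.8, 6.2]
grip_force: 51.6
phi 83.91 err along f/up/y [np.float64(-4.9), np.float64(-1.3), np.float64(0.7)] force [ 1.5 -2.8  6.2] J [ 0.33  0.64  1.68 -0.85  1.16  0.66] gap 0.41208019206921204 14.8
p [529.5  37.  112. ] J [ 0.33  0.64  1.68 -0.85  1.16  0.66] z [ 0.115 -0.688 -0.717] y [ 0.986  0.167 -0.002] x [-0.121  0.707 -0.697] f [ 1.5 -2.8  6.2]
grasp [527.4  49.9 125.4]
```

```bash
python3 -m inch '[[[0,-3,0,0.42,0,-0.45,0.35],[0,-3,0,0.42,0,-0.45,0.35],[0,0,0,0,0,0,0.35],[0,0,0,0,0,0,0.35]]]'|grep force; python3 t.py;python3 g.py
python3 - <<'E'
from h import *
a=shot('side','s5.png');b=shot('top','t5.png')
cv2.imwrite('pics/s5c.png',np.hstack([cv2.resize(a[110:230,260:400,::-1],(420,360),interpolation=2),cv2.resize(b[140:240,230:350,::-1],(380,360),interpolation=2)]))
E
```

```text
contact_force: [1.3, -1.7, 2.8]
grip_force: 51.4
phi 89.7 err along f/up/y [np.float64(-4.8), np.float64(-0.9), np.float64(0.5)] force [ 1.3 -1.7  2.8] J [ 0.39  0.69  1.66 -0.91  1.24  0.74] gap 0.41248954141595323 15.2
p [527.3  48.5 112.1] J [ 0.39  0.69  1.66 -0.91  1.24  0.74] z [ 0.125 -0.756 -0.643] y [ 0.986  0.165 -0.002] x [-0.107  0.634 -0.766] f [ 1.3 -1.7  2.8]
grasp [525.   62.6 124.1]
```

View pics/s5c.png

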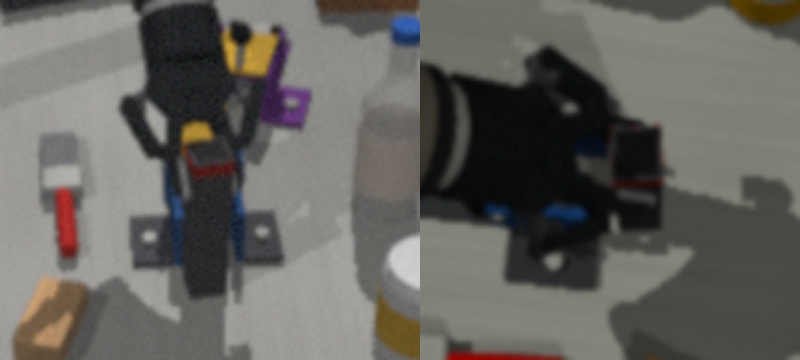

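The side view shows the post upright with its red band on top (crop 210,165), just in front of the pocket. The top view shows it at crop (637,160). Next I yaw it square to the jig and start sliding it.

```bash
python3 -m inch '[[[3.3,0,2.75,0,0,0,0.35],[3.3,0,2.75,0,0,0,0.35],[0,0,0,0,0,0,0.35]]]'|grep force; python3 g.py '[531.5,95,124.1]'; python3 g.py '[531.5,131.7,124.1]'|tail -1
```

```text
contact_force: [-2.2, 1.5, 6.3]
grip_force: 52.0
p [527.   48.8 112.1] J [ 0.38  0.73  1.56 -0.82  1.35  0.76] z [ 0.009 -0.766 -0.643] y [ 1.     0.013 -0.002] x [-0.01   0.643 -0.766] f [-2.2  1.5  6.3]
grasp [526.8  63.1 124.2]
dtool cm [ 2.05  0.51 -2.44]
dtool cm [ 4.41  0.56 -5.25]
```

```bash
python3 -m inch '[[[0,0,0,0,0.25,0,0.35],[0,0,0,0.2,0.25,-0.24,0.35],[0,0,0,0.35,0,-0.42,0.35],[0,0,0,0.35,0,-0.42,0.35],[0,0,0,0.35,0,-0.42,0.35],[0,0,0,0.35,0,-0.42,0.35],[0,0,0,0.35,0,-0.42,0.35],[0,0,0,0,0,0,0.35]]]'|grep force; python3 g.py '[531.5,131.7,124.1]'
```

```text
contact_force: [-0.3, 0.9, 0.3]
grip_force: 51.3
p [531.4  81.2 112.1] J [ 0.42  0.76  1.5  -0.8   1.4   0.76] z [ 0.014 -0.765 -0.643] y [ 1.     0.019 -0.   ] x [-0.012  0.643 -0.765] f [-0.3  0.9  0.3]
grasp [531.2  95.6 124.1]
dtool cm [ 2.33  0.1  -2.76]
```

```bash
python3 -m inch '[[[0,0,0,0.39,0.05,-0.39,0.35],[0,0,0,0.35,0,-0.42,0.35],[0,0,0,0.35,0,-0.42,0.35],[0,0,0,0.32,0,-0.38,0.35],[0,0,0,0.26,0,-0.31,0.35],[0,0,0,0.2,0,-0.24,0.35],[0,0,0,0,0,0,0.35]]]'|grep force; python3 g.py '[531.5,131.7,124.1]'
```

```text
contact_force: [0.3, -1.2, 2.2]
grip_force: 51.3
p [531.4 109.1 112. ] J [ 0.46  0.78  1.45 -0.77  1.44  0.77] z [ 0.013 -0.766 -0.643] y [ 1.     0.018 -0.   ] x [-0.012  0.643 -0.766] f [ 0.3 -1.2  2.2]
grasp [531.1 123.4 124. ]
dtool cm [ 0.53  0.05 -0.64]
```

```bash
for i in 1; do python3 -m inch '[[[0,0,0,0.2,0,-0.24,0.35],[0,0,0,0.13,0,-0.15,0.35],[0,0,0,0,0,0,0.35]]]'|grep force; python3 g.py '[531.5,131.7,124.1]'; done
python3 -m inch '[[[0,0,0,0.13,0,-0.15,0.35],[0,0,0,0,0,0,0.35]]]'|grep force; python3 g.py '[531.5,131.7,124.1]'
```

```text
contact_force: [0.3, -1.6, 2.5]
grip_force: 51.2
p [531.3 113.9 112. ] J [ 0.47  0.78  1.44 -0.77  1.45  0.77] z [ 0.013 -0.766 -0.643] y [ 1.     0.017 -0.   ] x [-0.012  0.643 -0.766] f [ 0.3 -1.6  2.5]
grasp [531.  128.2 124. ]
dtool cm [ 0.21  0.05 -0.27]
contact_force: [0.0, -3.9, -0.1]
grip_force: 50.9
p [531.2 115.6 111.8] J [ 0.47  0.79  1.44 -0.77  1.45  0.77] z [ 0.013 -0.766 -0.643] y [ 1.     0.017 -0.001] x [-0.012  0.642 -0.766] f [ 0.  -3.9 -0.1]
grasp [531.  130.  123.8]
dtool cm [ 0.09  0.06 -0.15]
```

```bash
python3 -m inch '[[[0,0,0,0.13,0,-0.15,0.35],[0,0,0,0,0,0,0.35]]]'|grep contact; python3 -m inch '[[[0,0,0,0.13,0,-0.15,0.35],[0,0,0,0,0,0,0.35]]]'|grep contact; python3 g.py '[531.5,131.7,124.1]'
```

```text
contact_force: [0.5, -5.4, 0.2]
contact_force: [0.5, -8.1, 0.1]
p [531.2 118.9 111.9] J [ 0.48  0.79  1.43 -0.76  1.46  0.77] z [ 0.012 -0.767 -0.642] y [ 1.     0.017 -0.001] x [-0.012  0.641 -0.767] f [ 0.5 -8.1  0.1]
grasp [530.9 133.2 123.9]
dtool cm [-0.12  0.05  0.1 ]
```

```bash
python3 -m inch '[[[0,0,0,0,0,0,0.6],[0,0,0,0,0,0,0.9],[0,0,0,0,0,0,0.9],[0,0,0,0,0,0,0.9],[0,0,0,0,0,-1,0.9],[0,0,0,0,0,-2,0.9],[0,0,0,0,0,-3,0.9],[0,0,0,0,0,-4,0.9],[0,0,0,0,0,-4,0.9],[0,0,0,-3,0,-2.5,0.9],[0,0,0,-3,0,-2.5,0.9],[0,0,0,-3,0,-2.5,0.9]]]'|grep -E 'pos|contact'
python3 -m inch '[[[0,8,0,-3,0,-2.5,0.9],[0,8,0,0,0,-3,0.6],[0,8,0,0,0,-3,0.3],[0,8,0,0,0,-3,0],[0,8,0,0,0,0,0],[0,8,0,0,0,0,0],[0,0,0,0,0,0,0]]]' 
python3 g.py
python3 - <<'E'
from h import *
a=shot('side','s6.png');b=shot('top','t6.png')
cv2.imwrite('pics/s6c.png',np.hstack([cv2.resize(a[110:230,270:390,::-1],(400,400),interpolation=2),cv2.resize(b[140:240,210:310,::-1],(400,400),interpolation=2)]))
E
```

```text
ee_pos: [528.9, 227.5, 320.8]
contact_force: [-0.2, 0.8, 0.7]
time_s: 19.9
ee_pos: [528.5, 274.3, 434.7]
tool_rot: [3.139, 0.031, 1.585]
contact_force: [-0.9, -0.5, -1.1]
finger_gap: 0.001
grip_force: 0.0
p [528.5 274.3 434.7] J [ 0.37  0.45  0.82 -0.03  1.88  0.34] z [ 0.003 -0.031 -1.   ] y [1.    0.014 0.003] x [-0.014  0.999 -0.031] f [-0.9 -0.5 -1.1]
grasp [528.5 274.9 453.4]
```

View pics/s6c.png

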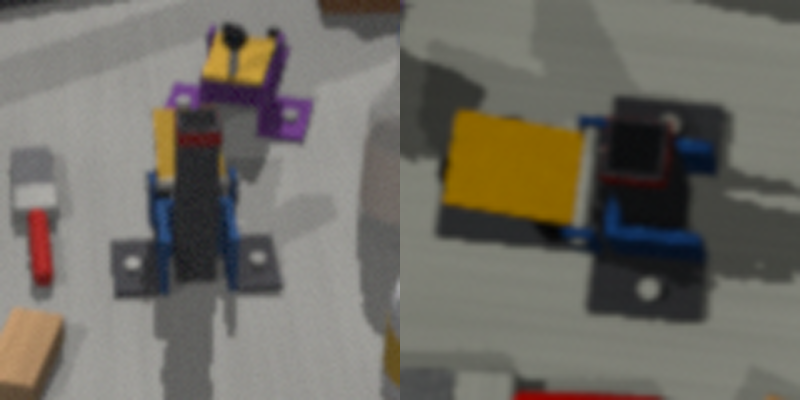

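The post stands upright in the pocket with its red band on top (side crop 198,138; top crop 638,150), and the cover is still open. Now checking numerically that it is home.

```bash
python3 - <<'E'
from h import *
ct,cs=env.camera_info('top'),env.camera_info('side')
O=np.array([531.6,125.7,0]);f=np.array([-.015,1,0]);r=np.array([1,.015,0])
for d in(0,-3,-6):
    C=O+d*f
    pts=[C-18*f,C-18*f+[0,0,160],C+18*f+[0,0,160],C-18*f-18*r+[0,0,160],C-18*f+18*r+[0,0,160],C+18*f-18*r+[0,0,160]]
    print(d,'side',proj(cs,pts[:3]).round(1).tolist(),'top',proj(ct,pts[1:]).round(1).tolist())
S=cv2.imread('pics/s6.png').astype(int);T=cv2.imread('pics/t6.png').astype(int)
for n,im,ci in(('side',S,cs),('top',T,ct)):
    k=(im[...,2]>1.6*im[...,1])&(im[...,2]>1.6*im[...,0])&(im[...,2]>45);w=np.zeros_like(k)
    if n=='side': w[140:165,315:345]=1
    else: w[160:195,255:285]=1
    y,x=np.where(k&w);print(n,'red',x.min(),x.max(),y.min(),y.max(),x.mean(),y.mean())
print('side col 329 grey',list(zip(range(138,205),S[138:205,327:331].mean((1,2)).astype(int))))
print('proj red band front z160/148',proj(cs,[O-18*f+[0,0,160],O-18*f+[0,0,148]]).round(1))
print('top rows 178',list(zip(range(250,285),T[176:180,250:285].mean((0,2)).astype(int))))
# walls in top: back wall etc
E
```

```text
0 side [[328.7, 194.8], [330.0, 149.4], [328.7, 142.2]] top [[275.6, 176.8], [259.9, 175.3], [274.6, 184.4], [276.5, 169.3], [258.9, 182.9]]
-3 side [[328.8, 195.4], [330.1, 150.0], [328.8, 142.8]] top [[276.9, 177.0], [261.2, 175.4], [275.9, 184.6], [277.8, 169.4], [260.2, 183.0]]
-6 side [[328.9, 196.1], [330.2, 150.6], [329.0, 143.4]] top [[278.2, 177.1], [262.5, 175.5], [277.2, 184.7], [279.1, 169.5], [261.5, 183.1]]
side red 323 335 150 153 329.11764705882354 151.47058823529412
top red 261 268 184 185 263.6666666666667 184.33333333333334
side col 329 grey [(138, np.int64(87)), (139, np.int64(87)), (140, np.int64(88)), (141, np.int64(84)), (142, np.int64(73)), (143, np.int64(54)), (144, np.int64(44)), (145, np.int64(40)), (146, np.int64(42)), (147, np.int64(44)), (148, np.int64(49)), (149, np.int64(50)), (150, np.int64(47)), (151, np.int64(41)), (152, np.int64(42)), (153, np.int64(42)), (154, np.int64(41)), (155, np.int64(40)), (156, np.int64(39)), (157, np.int64(39)), (158, np.int64(41)), (159, np.int64(40)), (160, np.int64(40)), (161, np.int64(39)), (162, np.int64(39)), (163, n
[... 986 characters left out ...]
0)), (252, np.int64(80)), (253, np.int64(80)), (254, np.int64(84)), (255, np.int64(100)), (256, np.int64(112)), (257, np.int64(104)), (258, np.int64(77)), (259, np.int64(53)), (260, np.int64(45)), (261, np.int64(37)), (262, np.int64(25)), (263, np.int64(16)), (264, np.int64(13)), (265, np.int64(13)), (266, np.int64(13)), (267, np.int64(13)), (268, np.int64(13)), (269, np.int64(13)), (270, np.int64(13)), (271, np.int64(13)), (272, np.int64(14)), (273, np.int64(14)), (274, np.int64(19)), (275, np.int64(29)), (276, np.int64(30)), (277, np.int64(22)), (278, np.int64(19)), (279, np.int64(24)), (280, np.int64(31)), (281, np.int64(34)), (282, np.int64(35)), (283, np.int64(34)), (284, np.int64(34))]
```

Both views agree with home within about 2 mm. A gentle low push with shut fingers from the front will make sure it is seated.

```bash
python3 -m inch '[[[0,0,0,-4,0,0,0],[0,0,0,-4,0,0,0],[0,0,0,-4,0,0,0],[0,0,0,-4,0,0,0],[0,0,0,-4,0,0,0],[0,0,0,-4,0,0,0],[0,7.8,0,0,0,0,0],[0,7.8,0,0,0,0,0],[0,7.8,0,0,0,0,0],[0,7.8,0,0,0,0,0],[0,7.8,0,0,0,0,0],[0,7.8,0,0,0,0,0]]]' 40 |grep -E 'pos|contact'
python3 -m inch '[[[0,0,0,0,0,0,0]]]' |grep gap
cat > q.py <<'E'
from h import *
import sys
s=env.state();R=Ro.from_euler('xyz',s['tool_rot']).as_matrix();p=np.array(s['ee_pos']);print(s['time_s'],p.round(1),'z',R[:,2].round(2),s['contact_force'].round(1),'J',s['joint_positions'].round(2))
if len(sys.argv)>1: print('cm',(R.T@(np.array(eval(sys.argv[1]))-p)/10).round(2))
E
python3 q.py '[531.6,65,150]';python3 q.py '[531.6,85,50]'
```

```text
ee_pos: [532.9, 37.2, 440.1]
contact_force: [-0.4, -0.4, 0.2]
finger_gap: -0.002
21.3 [533.   35.4 436.7] z [-0.02  0.71 -0.71] [ 0.8 -0.6 -1. ] J [-0.47  0.37  1.17  0.73  1.93 -0.33]
cm [-18.16   0.19  22.38]
21.3 [533.   35.4 436.7] z [-0.02  0.71 -0.71] [ 0.8 -0.6 -1. ] J [-0.47  0.37  1.17  0.73  1.93 -0.33]
cm [-23.82   0.32  30.86]
```

```bash
python3 -m inch '[[[0,0,0,-2.6,0.03,3.2,0],[0,0,0,-2.6,0.03,3.2,0],[0,0,0,-2.6,0.03,3.2,0],[0,0,0,-2.6,0.03,3.2,0],[0,0,0,-2.6,0.03,3.2,0],[0,0,0,-2.6,0.03,3.2,0],[0,0,0,-2.56,0,3.2,0],[0,0,0,-2,0,2.5,0],[0,0,0,-1.6,0,2.0,0],[0,0,0,-1.2,0,1.6,0],[0,0,0,-0.8,0,1.2,0],[0,0,0,0,0,0,0]]]' |grep -E 'pos|contact'
python3 q.py '[531.6,100,45]'
```

```text
ee_pos: [533.0, 78.9, 60.9]
contact_force: [0.1, 0.0, -0.4]
22.5 [533.   78.9  60.9] z [-0.02  0.7  -0.71] [ 0.1  0.  -0.4] J [-0.4   0.73  1.7   0.76  1.22 -0.87]
cm [ 0.38 -0.09  2.62]
```

```bash
python3 -m inch '[[[0,0,0,0,-0.1,0.7,0],[0,0,0,0,0,0.7,0],[0,0,0,0,0,0.6,0],[0,0,0,0,0,0.2,0],[0,0,0,0,0,0,0]]]' |grep -E 'contact'
python3 q.py
python3 -m inch '[[[0,0,0,0.15,0,0.15,0],[0,0,0,0.07,0,0.07,0],[0,0,0,0,0,0,0]]]' |grep -E 'contact'; python3 q.py
python3 -m inch '[[[0,0,0,0.14,0,0.14,0],[0,0,0,0,0,0,0]]]' |grep -E 'contact'; python3 q.py
```

```text
contact_force: [-0.4, 0.7, -0.1]
23.0 [532.3  93.   46.8] z [-0.01  0.7  -0.71] [-0.4  0.7 -0.1] J [-0.37  0.75  1.72  0.78  1.18 -0.89]
contact_force: [0.4, -0.8, 0.2]
23.3 [532.4  95.9  46.9] z [-0.01  0.7  -0.71] [ 0.4 -0.8  0.2] J [-0.37  0.75  1.72  0.79  1.17 -0.89]
contact_force: [0.6, 0.1, 1.6]
23.5 [532.3  98.1  46.8] z [-0.01  0.7  -0.71] [0.6 0.1 1.6] J [-0.36  0.75  1.72  0.79  1.17 -0.89]
```

```bash
for k in 1; do python3 -m inch '[[[0,0,0,0.14,0,0.14,0],[0,0,0,0,0,0,0]]]' >/dev/null; python3 q.py; done
python3 -m inch '[[[0,0,0,0.11,0,0.11,0],[0,0,0,0,0,0,0]]]' >/dev/null; python3 q.py
python3 -m inch '[[[0,0,0,0.11,0,0.11,0],[0,0,0,0,0,0,0]]]' >/dev/null; python3 q.py
```

```text
23.7 [532.2 100.1  46.7] z [-0.01  0.7  -0.71] [-0.2 -0.7  0.1] J [-0.36  0.75  1.72  0.79  1.17 -0.89]
23.9 [532.3 101.5  46.7] z [-0.01  0.7  -0.71] [-0.3 -0.  -0.3] J [-0.36  0.75  1.72  0.79  1.17 -0.89]
24.1 [532.5 102.4  46.7] z [-0.01  0.7  -0.71] [ 0.1 -4.8  0.7] J [-0.36  0.74  1.72  0.79  1.17 -0.89]
```

```bash
python3 -m inch '[[[0,0,0,0.07,0,0.07,0],[0,0,0,0,0,0,0]]]' >/dev/null; python3 q.py
python3 -m inch '[[[0,0,0,0.07,0,0.07,0],[0,0,0,0,0,0,0]]]' >/dev/null; python3 q.py
```

```text
24.3 [532.7 102.4  46.7] z [-0.01  0.7  -0.71] [-2.4 -8.9  3.6] J [-0.36  0.74  1.72  0.79  1.16 -0.89]
24.5 [532.8 102.5  46.5] z [-0.01  0.7  -0.71] [ -3.  -15.1   4.7] J [-0.36  0.74  1.72  0.79  1.16 -0.89]
```

That is a solid stop, 15 N with no movement, so the post is home. Backing off and doing a last check.

```bash
python3 -m inch '[[[0,0,0,-0.3,0,-0.3,0],[0,0,0,-0.4,0,-1,0],[0,0,0,0,0,-2,0],[0,0,0,0,0,-3,0],[0,0,0,0,0,-4,0],[0,0,0,0,0,-4,0],[0,0,0,2,0,-4,0],[0,0,0,3,0,-4,0],[0,0,0,3,0,-3,0],[0,0,0,0,0,0,0],[0,0,0,0,0,0,0]]]' |grep -E 'pos|contact'
python3 - <<'E'
from h import *
a=shot('side','s7.png').astype(int);b=shot('top','t7.png').astype(int)
for n,i in(('s6',a),('t6',b)):
    o=cv2.imread(f'pics/{n}.png')[:,:,::-1].astype(int);d=np.abs(o-i).max(2)
    print(n,'col profile' ,i[138:205:3,329].mean(1).astype(int) if n=='s6' else i[178,250:285].mean(1).astype(int))
# changes of bystanders vs start
o=cv2.imread('pics/side0.png')[:,:,::-1].astype(int);d=np.abs(o-a).max(2)
for n,(x0,x1,y0,y1) in dict(tin=(385,420,190,228),bottle=(378,405,118,178),offcut=(264,290,203,235),brush=(272,290,152,195)).items(): print(n,np.median(d[y0:y1,x0:x1]),(d[y0:y1,x0:x1]>50).mean())
E
```

```text
ee_pos: [534.4, -21.8, 278.3]
contact_force: [0.6, -0.3, -0.6]
s6 col profile [63 74 43 49 52 43 40 42 39 42 47 43 40 42 42 42 43 39 43 89 99 99 99]
t6 col profile [ 86  86  86  86  92 107 121 113  81  56  50  40  24  17  16  14  15  15
  15  14  16  15  15  17  23  31  33  25  23  32  36  32  29  29  30]
tin 5.0 0.0
bottle 5.0 0.0
offcut 5.0 0.0
brush 5.0 0.0
```

The post hasn't moved since the push, the bystanders are where they were, and the robot is touching nothing. Handing in.

```bash
python3 -c "
from bench import env
print(env.hand_in())"
```

```text
the job is handed in; nothing more can be done
None
```

I handed the job in at about 26 s: the cover lies open on its own, the post stands red band up in the blue pocket and is pushed against its back wall, and the bystanders haven't moved; for moments early in the tip and slide the foot may have lifted 1–2 mm off the bench.

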